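# Weigh two bushings and press the heavy one home on its post

### The arm

A 6-joint arm with a two-finger parallel gripper is mounted at the origin on the work surface; the furniture and walls round the work are solid. World frame = base frame: x ahead of the robot, y to its left, z up, the work surface at z = 0. Lengths are in m, angles in rad, forces in N, time in s.
With the tool pointing down it reaches from about 0.425 to 1.125 m from the base axis. Payload 14.9 kg.
Tool frame: the origin (TCP) lies midway between the tips of the shut fingers; the grasp point (between the pads) lies 19 mm behind it (manip.grip_point_offset is the distance from the TCP to the grasp point, in m); z points along the fingers, y is the direction in which the jaws open and shut (so a half turn about z gives the same grasp; the last joint's range is limited). The gripper opens to 91 mm and grips with 3 to 60 N. Pads are 32 mm wide; open, the fingers measure 118 mm over their backs; the gripper's body (76 mm by 178 mm) begins 60 mm behind the grasp point.
Start: joints at [1.09, 0.379, 1.734, -0, 1.028, -0.033], TCP at [0.303, 0.631, 0.214] pointing down, gripper open.
Joint ranges: [-2.77, 2.77], [-0.74, 2.19], [0, 2.66], [-1.06, 4.2], [0.31, 2.87], [-3.08, 3.08]. Speed limits (rad/s): [1.89, 1.89, 2.39, 3.14, 3.14, 3.14].

### API

Orientations are given as a unit quaternion [x, y, z, w].
In Python, from rig import manip gives the robot as it stands.
- The arm moves only by the tool arm_command, never from a script. Its argument "plan" is one flat list of numbers, 7 for each row, row after row: the shift along the tool's x, y, z as a fraction of full scale, then the turn, a rotation vector about the tool's x, y, z as a fraction of full scale, then the closure, from 0 (fully open) to 1 (shut). A call has 1 to 5 rows; each row is the pose to reach, as a shift and turn from the pose commanded when the call began, along the tool's axes at that moment; what a row does not reach only later rows make up. Full scale, the value 1, is 25 cm for a shift and 90 degrees for a turn. A row lasts 1/10 s, in which the tool goes at most 50 mm and 8.59 degrees, less where a joint would pass 70% of its speed; a pose out of reach is approached as far as the arm can. A call with a number of a shift or a turn outside -1 to 1 is refused whole. A call with a gripper value outside its range is refused whole. The fingers move at their own pace and stop on an object; "grip_force" is the grip in N (left out, the last holds). Time passes only in rows, so rows that repeat a pose let the fingers close. It gives the time, the measured TCP pose, the force and the opening at its end, in the units of the state.
- manip.state(): the state, without advancing time (a new reading comes with each control period).
- manip.snapshot(name): name is "side" or "top" or "wrist"; returns the picture (400x640x3 uint8, blue, green, red); there is no depth.
- manip.calibration(name): a dict with "fx", "fy", "cx", "cy" (pixels), "R" (3x3) and "t" (3): a world point X has camera coordinates R X + t. Camera axes: x right, y down, z forward; pixel columns grow to the right and rows downward; lengths in m; the calibration is good to about 2 mm. A picture is of the moment at which its call begins: read the wrist's pose just before it. calibration takes no time and is no camera call; for the wrist camera it gives the pose at the moment of the call.
- manip.job_done(): hands the job in, once; it reports no verdict.
Trained networks look in the newest picture that a camera, given by its name, has taken for a name from the list of things; names that differ only in an ending like _2 or _b are one class to them, and where a whole thing is asked for, a point or a joint stands for the part that bears it (a point fixed in the world has none). Each returns a list of dicts, best first, with "conf" (0 to 1); they miss things now and then, are a little off and sometimes report something else, mostly with a low value. They report only what shows in the picture. A call takes as long as a camera call. They do not tell look-alikes from the thing itself.
- manip.trace(camera, target): "region" (400x640 bool, what is visible of it) and "bbox" ([left, top, right, bottom] in pixels, round what is visible of it).
The state is a dict: "t": time; "joints": joint angles; "qd": joint speeds; "effort": joint torques, N m; "position": TCP position; "ee_rot": TCP orientation; "ft_force": force on the tool from outside, world axes, zero at the start; "ft_torque": the same for the moment, N m; "gripper_width": finger opening in m.
Only numpy, scipy, OpenCV 4.12 (cv2) and the standard library are available. Lean on these libraries where they do the work, as an engineer would, in place of code of your own. Each camera call takes 0.05 s, during which the arm holds its last target.

### The job

The two bushings on the bench look alike but one is heavier: set one gently on the balance pan, let go and read the tilt (the pan sinks below level under the heavy one and stays above level under the light one). Put the heavy bushing over the post and press it down, with its stiff black friction ring, until the ring is hard against the rubber buffer below (press with 18 to 20 N for a moment, never more than 25 N). Finish with the heavy bushing on the post and the light one standing on the balance pan, and leave the other things on the bench alone.

Things in the scene. Friction and masses are not known exactly. Their poses are not given: they have to be found in the camera images.
- bushing_1: plain grey metal bushing, an upright tube 45 mm high, 40 mm outside and 22 mm bore; it may be the heavy or the light one (about 0.42 kg and 0.24 kg, give or take 8 per cent). Origin at the centre of its underside, z up along the bore
- bushing_2: the other bushing, same shape, size and look as bushing_1 but of the other weight; origin likewise
- balance: grey balance on a 75 x 200 mm base plate standing on the bench, fixed. Origin at the centre of the pivot column, on the bench; the beam lies along its y axis, 75 mm up, with the pan 100 mm out on its -y side and a dark round counterweight on its +y side; a red pointer at the pivot before a white scale plate whose top is 138 mm up. Do not load it with more than 20 N
- pan_top (a point): centre of the pan's flat floor (92 mm round, with a low lip 3.5 mm high): where a bushing's underside comes to rest. The pan stays level and rides up and down with the beam; about 115 mm above the bench when empty. It yields downwards at about 2 to 4 N
- beam (a joint): tilt of the balance beam in rad: 0 empty (pan fully up, at its stop), 0.2 level, 0.4 pan fully down. Comes to rest within about 1 s at 0.03 to 0.12 under the light bushing and at 0.28 to 0.38 under the heavy one
- post_top (a point): tip of the upright steel post (16 mm thick, its top 7 mm tapered to 8 mm) on a green 90 x 90 mm base plate 14 mm thick, fixed; the tip is 110 mm above the bench, on the post's axis
- friction_ring: black ring 36 mm wide and 10 mm high round the post; origin at the centre of its top face, on which the bushing sits (50 to 88 mm above the bench at the start). It slides down the post stiffly, needing about 5 N, stays where it is left and, after 8 to 26 mm, meets a rubber buffer (about 8 N/mm, 4.5 mm of give, springs back). The height of the buffer is adjustable and not known: the ring's top ends 42 to 62 mm above the bench
- offcut_block: pale stone block 55 x 85 x 42 mm, a bystander; origin at the centre of its underside
- sanding_block: dark grey sanding block 62 x 115 x 34 mm, a bystander; origin at the centre of its underside
Not all that is in view belongs to the job. Leave any red look-alike of the bushing_2 alone.

How it is judged:
By the outcome, as a careful person would: the job done as asked, in the order asked, and still so for the second after the job is handed in, with the robot touching nothing.
It also fails if it takes over 72 s, if anything falls off the work surface, if the arm or the gripper's body presses on something with over 40 N, if the wrist force passes 120 N, or if a joint passes its speed limit or range.

## Working session

There is one attempt and no reset: what is moved stays moved. The work goes in short steps, Python scripts to look and compute and a tool call to move; the robot and the scene stay as the last step left them, time stands still between calls to the robot, and variables do not carry over. Pictures are saved under pics/ and viewed, and the job is handed in when it is done.

Besides the shell and the picture viewer there is one more tool, called after "Call:" as a command line: name --argument value ..., lists and objects as JSON in quotes. arm_command: Moves the arm, as the interface text tells. Shift numbers are shares of 25 cm and turn numbers shares of 90 degrees, none past 1 either way. Its arguments: {"type":"object","properties":{"plan":{"type":"array","items":{"type":"number"}},"grip_force":{"type":"number"}},"required":["plan"]}

```bash
ls; mkdir -p pics; python3 - <<'E'
from rig import manip
import cv2
print(manip.state())
for n in ["side","top","wrist"]:
    im=manip.snapshot(n); cv2.imwrite(f"pics/{n}0.png",im)
    c=manip.calibration(n); print(n,c)
print(manip.grip_point_offset)
E
```

```text
pics
{'t': 0.0, 'joints': array([ 1.08970735e+00,  3.79381127e-01,  1.73479495e+00, -3.07834430e-05,
        1.02847515e+00, -3.32899471e-02]), 'qd': array([ 0.00015108,  0.00030716,  0.00113997,  0.00010432,  0.00063139,
       -0.00112038]), 'effort': array([-8.41579149e-04, -7.63710666e+01, -4.34373951e+01,  6.50328398e-02,
        4.23395529e-02, -7.32977651e-05]), 'position': array([0.30290902, 0.6306266 , 0.21330041]), 'ee_rot': array([ 2.22025696e-01,  9.75040671e-01, -5.15231425e-04, -1.21886037e-04]), 'ft_force': array([ 0.64938646, -0.42697437,  0.95809857]), 'ft_torque': array([ 0.00268324, -0.00721943, -0.03936505]), 'gripper_width': 0.09111521766386552}
side {'fx': 377.3859942629072, 'fy': 377.3859942629072, 'cx': 321.8710223219187, 'cy': 199.16212747169484, 'R': array([[ 0.93231306, -0.36162444, -0.00448685],
       [-0.20893827, -0.52845955, -0.82284585],
       [ 0.29519005,  0.76808741, -0.56824693]]), 't': array([-0.52849941,  0.14308575,  0.96611121])}
top {'fx': 418.69195240356754, 'fy': 418.69195240356754, 'cx': 319.69535763624765, 'cy': 201.49999307341957, 'R': array([[-0.01605478, -0.99973889,  0.01626048],
       [-0.99090597,  0.01373585, -0.13385322],
       [ 0.13359492, -0.01826159, -0.99086776]]), 't': array([-0.06531294,  0.56924726,  1.08400562])}
wrist {'fx': 325.51852297685355, 'fy': 325.51852297685355, 'cx': 317.80536659185293, 'cy': 197.16798115955604, 'R': array([[ 4.32344393e-01,  9.01708556e-01,  8.39001180e-05],
       [ 8.67230522e-01, -4.15838606e-01,  2.73842064e-01],
       [ 2.46960621e-01, -1.18321320e-01, -9.61774671e-01]]), 't': array([-0.70024256, -0.03028348,  0.39161936])}
0.0188
```

View pics/side0.png

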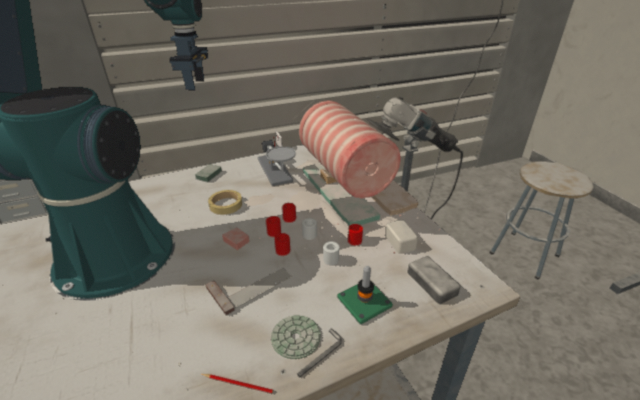

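View pics/top0.png

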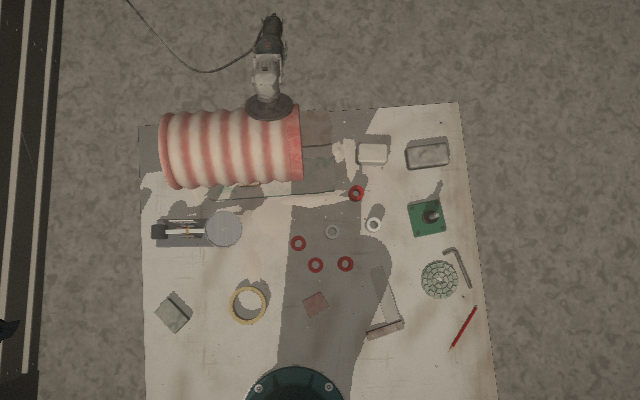

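View pics/wrist0.png

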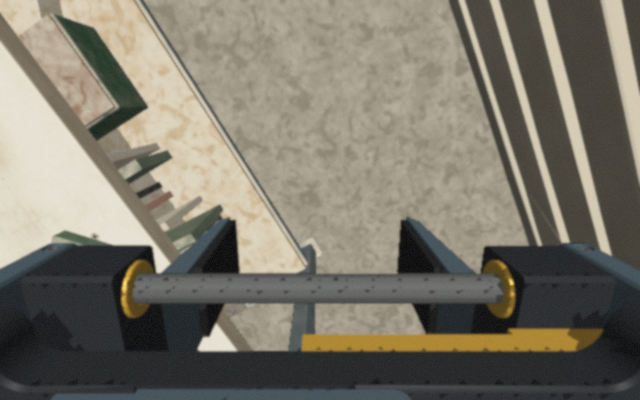

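```bash
cat > h.py <<'E'
from rig import manip
import numpy as np, cv2
from scipy.spatial.transform import Rotation as Ro
def ray(c,u,v):
    d=np.array([(u-c['cx'])/c['fx'],(v-c['cy'])/c['fy'],1.]); R=np.array(c['R']); t=np.array(c['t'])
    return -R.T@t, R.T@d
def onz(c,u,v,z):
    o,d=ray(c,u,v); return o+d*(z-o[2])/d[2]
def proj(c,X):
    p=np.array(c['R'])@np.array(X)+np.array(c['t']); return np.array([c['fx']*p[0]/p[2]+c['cx'],c['fy']*p[1]/p[2]+c['cy']])
def tri(c1,p1,c2,p2):
    o1,d1=ray(c1,*p1);o2,d2=ray(c2,*p2)
    A=np.stack([d1,-d2],1); s=np.linalg.lstsq(A,o2-o1,rcond=None)[0]
    a=o1+d1*s[0];b=o2+d2*s[1]; return (a+b)/2,np.linalg.norm(a-b)
E
python3 - <<'E'
from h import *
cs={n:manip.calibration(n) for n in("top","side")}
im={}
for n in ("top","side"):
    for t in ["bushing_1","balance","pan_top","post_top","friction_ring","offcut_block","sanding_block"]:
        try: r=manip.trace(n,t)
        except Exception as e: print(n,t,e); continue
        for d in r[:8]:
            m=d['region']; ys,xs=np.nonzero(m)
            print(n,t,round(d['conf'],2),np.round(d['bbox'],1),m.sum(),round(xs.mean(),1) if len(xs) else '',round(ys.mean(),1) if len(xs) else '')
a=cv2.imread('pics/top0.png'); cv2.imwrite('pics/topz.png',cv2.resize(a[100:310,140:480],None,fx=2.35,fy=2.35,interpolation=cv2.INTER_CUBIC))
a=cv2.imread('pics/side0.png'); cv2.imwrite('pics/sidez.png',cv2.resize(a[120:330,220:480],None,fx=2.8,fy=2.8,interpolation=cv2.INTER_CUBIC))
E
```

```text
top bushing_1 0.67 [323.8 224.1 341.1 239.7] 145 331.5 231.8
top bushing_1 0.53 [364.1 216.8 383.  230.4] 171 372.9 224.7
top bushing_1 0.51 [348.7 183.7 363.1 200. ] 153 355.7 192.7
top bushing_1 0.5 [306.9 260.8 324.4 273.2] 125 314.8 265.7
top balance 0.92 [147.  210.6 240.9 248.5] 2588 197.8 230.9
top balance 0.35 [323.9 221.6 338.8 240. ] 140 330.9 230.9
top pan_top 0.61 [202.3 209.3 242.  250. ] 1095 222.6 229.1
top post_top 0.55 [411.4 196.5 443.9 233.7] 897 425.9 218.0
top friction_ring 0.44 [424.  211.4 437.5 222.4] 49 428.2 216.5
top offcut_block 0.65 [353.8 143.9 387.5 165.9] 709 371.1 153.7
top sanding_block 0.59 [403.9 146.  453.1 170.8] 987 426.3 156.0
side bushing_1 0.82 [273.9 233.  289.9 253.5] 320 281.8 244.2
side bushing_1 0.79 [347.7 223.3 361.5 246.8] 287 354.4 234.2
side bushing_1 0.78 [282.1 200.7 297.8 224.6] 269 288.2 212.7
side bushing_1 0.59 [301.  218.6 319.3 239.8] 298 308.7 228.3
side bushing_1 0.59 [265.3 214.1 280.2 238.3] 245 272.8 225.4
side bushing_1 0.57 [321.7 242.3 338.1 264.5] 328 330.5 253.6
side balance 0.68 [255.1 132.2 297.5 186.4] 1130 275.9 161.4
side pan_top 0.72 [266.5 147.8 297.5 172. ] 397 279.9 154.8
side post_top 0.74 [333.7 265.9 392.7 320.1] 1184 364.1 301.1
side offcut_block 0.83 [386.  217.2 415.7 253.8] 813 400.7 236.8
side offcut_block 0.32 [334.  266.  393.4 319.5] 1192 363.8 300.5
side sanding_block 0.95 [406.6 258.7 458.6 305.3] 1439 433.0 279.6
```

```bash
ls -la pics
```

```text
total 2044
drwxr-xr-x 2 agent agent   4096 Dec  7 14:59 .
drwxr-xr-x 3 agent agent   4096 Dec  7 14:59 ..
-rw-r--r-- 1 agent agent 326377 Dec  7 14:58 side0.png
-rw-r--r-- 1 agent agent 433624 Dec  7 14:59 sidez.png
-rw-r--r-- 1 agent agent 407840 Dec  7 14:58 top0.png
-rw-r--r-- 1 agent agent 488345 Dec  7 14:59 topz.png
-rw-r--r-- 1 agent agent 418915 Dec  7 14:58 wrist0.png
```

View pics/topz.png

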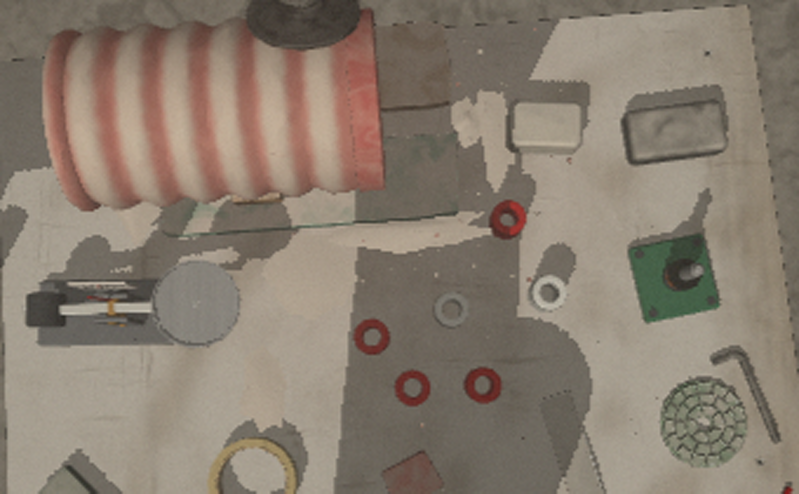

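View pics/sidez.png

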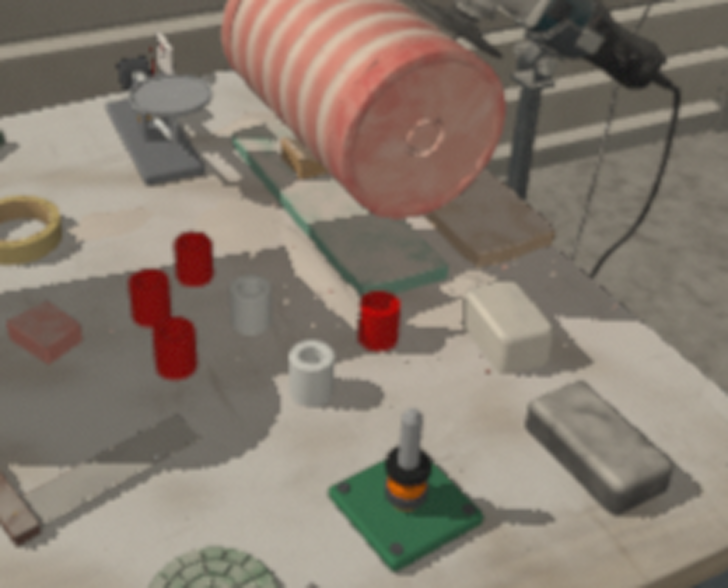

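```bash
python3 - <<'E'
from h import *
T=manip.calibration('top');S=manip.calibration('side')
for p in [(332,232),(373,225),(298,243),(316,265),(345,264),(356,193)]: print(p,onz(T,*p,0.045).round(3))
for p in [(308.9,229),(330,253.4)]: print(p,onz(S,*p,0.0225).round(3))
print('pan',onz(T,222.6,229.6,.115).round(3), onz(S,281.5,155,.115).round(3))
print('post tip',onz(T,432,216,.11).round(3)); print(tri(T,(432.5,215.5),S,(367,267)))
print('base',[onz(T,*p,.014).round(3) for p in [(408,201),(441,199),(445,234),(413,236)]])
print('cyl edge',onz(T,300,180,.0),onz(T,165,187,.1))
print('grinder',onz(T,270,105,.1))
E
```

```text
(332, 232) [ 0.486 -0.105  0.045]
(373, 225) [ 0.503 -0.214  0.045]
(298, 243) [ 0.458 -0.015  0.045]
(316, 265) [ 0.4   -0.061  0.045]
(345, 264) [ 0.401 -0.137  0.045]
(356, 193) [ 0.589 -0.171  0.045]
(308.9, 229) [ 0.487 -0.109  0.022]
(330, 253.4) [ 0.504 -0.218  0.022]
pan [0.491 0.168 0.115] [0.494 0.155 0.115]
post tip [ 0.518 -0.354  0.11 ]
(array([ 0.52431563, -0.35992565,  0.09891543]), np.float64(0.008503745932436775))
base [array([ 0.57 , -0.317,  0.014]), array([ 0.574, -0.409,  0.014]), array([ 0.477, -0.414,  0.014]), array([ 0.473, -0.327,  0.014])]
cyl edge [ 0.6347762  -0.02051088  0.        ] [0.60240639 0.31821315 0.1       ]
grinder [0.81591285 0.05295241 0.1       ]
```

```bash
python3 - <<'E'
from h import *
W=manip.calibration('wrist');s=manip.state()
C=-np.array(W['R']).T@np.array(W['t']); Rt=Ro.from_quat(s['ee_rot'])
print('cam in tool',Rt.inv().apply(C-s['position']), 'cam axes in tool',Rt.inv().apply(np.array(W['R'])))
T=manip.calibration('top');S=manip.calibration('side')
print(tri(T,(436.6,214),S,(366.8,266.8)))
print(tri(T,(223.8,228.9),S,(281.4,153.9)))
# barrel end face: right end; nearest bottom point side approx (400/2.8+220, 215/2.8+120) ; top end right corners
print('barrel end centre', tri(T,(302,143),S,(425/2.8+220,137/2.8+120)))
for z in (.1,.15,.2,.25): print(z,onz(T,300,180,z).round(3),onz(T,165,187,z).round(3))
E
```

```text
cam in tool [ 0.07859298  0.00030139 -0.17155828] cam axes in tool [[ 6.90634629e-04  9.99999332e-01 -9.27285657e-04]
 [-9.61771392e-01  4.10292679e-04 -2.73853285e-01]
 [-2.73852722e-01  1.08096938e-03  9.61771032e-01]]
(array([ 0.52379562, -0.36681941,  0.10682334]), np.float64(0.001298297630246871))
(array([0.49468693, 0.16526921, 0.11320384]), np.float64(0.003174407593061891))
barrel end centre (array([ 0.70859799, -0.03021718,  0.11872351]), np.float64(0.0018727369662589624))
0.1 [ 0.616 -0.023  0.1  ] [0.602 0.318 0.1  ]
0.15 [ 0.607 -0.025  0.15 ] [0.594 0.301 0.15 ]
0.2 [ 0.597 -0.026  0.2  ] [0.585 0.283 0.2  ]
0.25 [ 0.588 -0.028  0.25 ] [0.576 0.265 0.25 ]
```

Call:
arm_command --plan '[-0.6, -0.73, -0.36, 0, 0, -0.286, 0, -0.6, -0.73, -0.36, 0, 0, -0.286, 0, -0.6, -0.73, -0.36, 0, 0, -0.286, 0, -0.6, -0.73, -0.36, 0, 0, -0.286, 0, -0.6, -0.73, -0.36, 0, 0, -0.286, 0]'

```text
t: 1.35
position: [0.3587, 0.4023, 0.3036]
ee_rot: [-0.001, 1.0, 0.0, 0.0]
ft_force: [0.6, 0.0, 0.9]
gripper_width: 0.0913
```

Call:
arm_command --plan '[-0.28, -0.97, 0, 0, 0, 0, 0, -0.28, -0.97, 0, 0, 0, 0, 0, -0.28, -0.97, 0, 0, 0, 0, 0, -0.28, -0.97, 0, 0, 0, 0, 0, -0.28, -0.97, 0, 0, 0, 0, 0]'

```text
t: 1.85
position: [0.4285, 0.1621, 0.3033]
ee_rot: [-0.001, 1.0, 0.0, 0.0]
ft_force: [1.2, 0.2, -0.4]
gripper_width: 0.0912
```

Call:
arm_command --plan '[-0.23, -1, 0.4, 0, 0, 0, 0.2, -0.23, -1, 0.4, 0, 0, 0, 0.2, -0.23, -1, 0.4, 0, 0, 0, 0.2, -0.23, -1, 0.4, 0, 0, 0, 0.2, -0.23, -1, 0.4, 0, 0, 0, 0.2]'

```text
t: 2.35
position: [0.481, -0.065, 0.2118]
ee_rot: [-0.001, 1.0, -0.0, 0.0]
ft_force: [1.2, 0.7, 0.1]
gripper_width: 0.0728
```

```bash
python3 - <<'E'
from h import *
W=manip.calibration('wrist');im=manip.snapshot('wrist');cv2.imwrite('pics/w1.png',im)
s=manip.state();print(s['t'],s['position'],s['ee_rot'],s['gripper_width'],s['ft_force'])
for d in manip.trace('wrist','bushing_1'):
    m=d['region'];ys,xs=np.nonzero(m);print(round(d['conf'],2),d['bbox'],m.sum(),xs.mean(),ys.mean())
for p in [(.487,-.106,.045),(.503,-.215,.045)]: print(proj(W,p))
E
```

```text
2.4 [ 0.48124012 -0.06938311  0.20936938] [ 9.67440782e-05  9.99999720e-01 -4.87271303e-04 -5.59265343e-04] 0.07294344180632123 [-3.07076904  0.47234076 -1.76120596]
0.87 [261.4, 163.7, 301.9, 205.8] 1123 280.63045414069455 185.08904719501336
0.82 [301.0, 85.1, 341.9, 124.0] 1012 322.10770750988144 103.12450592885375
0.82 [346.2, 139.5, 386.0, 178.9] 1106 363.6392405063291 158.89240506329114
0.81 [228.1, 82.3, 268.3, 128.8] 1288 245.51242236024845 105.26086956521739
0.63 [159.2, 182.1, 211.1, 221.2] 1509 184.0284956925116 199.06295559973492
[278.45890851 186.00273107]
[178.29519261 200.16920932]
```

View pics/w1.png

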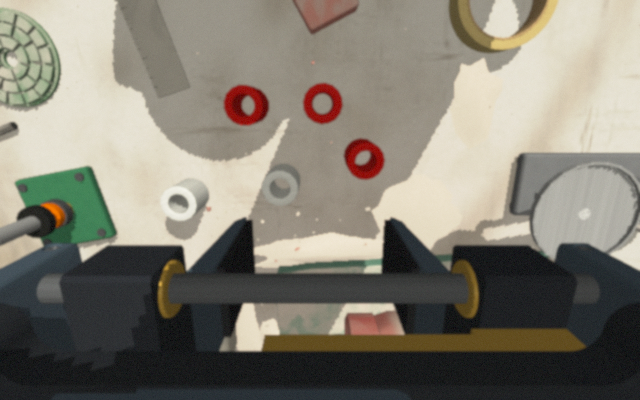

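```bash
python3 - <<'E'
from h import *
W=manip.calibration('wrist');im=manip.snapshot('wrist')
s=manip.state();print(s['t'],s['position'],s['ee_rot'],s['ft_force'])
cv2.imwrite('pics/w2.png',cv2.resize(im[150:250,0:330],None,fx=2.4,fy=2.4,interpolation=cv2.INTER_CUBIC))
for p in [(.487,-.106,.045),(.503,-.215,.045),(.4945,.1655,.1145),(.524,-.367,.11)]: print(proj(W,p))
np.save('W.npy',W,allow_pickle=True)
E
```

```text
2.5 [ 0.48054054 -0.06494442  0.21114848] [ 1.18890925e-03  9.99998852e-01  1.32213065e-04 -9.29969195e-04] [-0.02675551  0.57639535  0.66809897]
[280.04832007 187.35842451]
[179.61688552 201.9540308 ]
[584.33591087 214.54087639]
[-14.85009476 245.10555482]
```

View pics/w2.png

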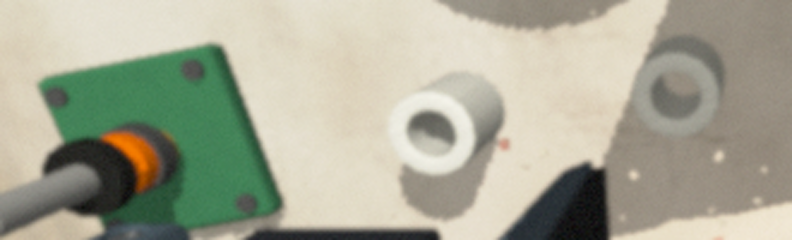

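```bash
python3 - <<'E'
from h import *
W=np.load('W.npy',allow_pickle=True).item()
print(onz(W,282.5,189.2,.045),onz(W,180.4,205,.045),onz(W,585.5,213.5,.115))
s=manip.state();print(s['t'],s['position'])
E
```

```text
[ 0.4890332  -0.10344889  0.045     ] [ 0.50644315 -0.21455674  0.045     ] [0.49337971 0.16586573 0.115     ]
2.5 [ 0.48054054 -0.06494442  0.21114848]
```

Call:
arm_command --plan '[-0.028, -0.148, 0.36, 0, 0, 0, 0.2, -0.028, -0.148, 0.36, 0, 0, 0, 0.2, -0.028, -0.148, 0.36, 0, 0, 0, 0.2, -0.028, -0.148, 0.36, 0, 0, 0, 0.2]'

```text
t: 2.9
position: [0.4879, -0.0991, 0.1226]
ee_rot: [-0.001, 1.0, 0.0, -0.001]
ft_force: [-0.3, -0.1, 0.1]
gripper_width: 0.0733
```

```bash
python3 - <<'E'
from h import *
W=manip.calibration('wrist');im=manip.snapshot('wrist')
s=manip.state();print(s['t'],s['position'],s['ee_rot'],s['ft_force'])
cv2.imwrite('pics/w3.png',cv2.resize(im[130:300,180:460],None,fx=2.8,fy=2.8,interpolation=cv2.INTER_CUBIC))
np.save('W.npy',W,allow_pickle=True)
for d in manip.trace('wrist','bushing_1')[:3]:
    m=d['region'];ys,xs=np.nonzero(m);print(round(d['conf'],2),d['bbox'],m.sum(),xs.mean(),ys.mean())
print(proj(W,(.488,-.104,.045)))
E
```

```text
2.95 [ 0.4887015  -0.09915128  0.12368989] [-1.01352577e-03  9.99999290e-01 -9.77742661e-05  6.18465306e-04] [-0.221323   -0.78009555 -0.51249   ]
0.76 [389.9, 140.8, 453.2, 196.6] 2477 419.4840532902705 168.33387161889382
0.74 [148.7, 192.7, 214.9, 245.6] 2547 181.48174322732626 220.34786022771888
0.72 [341.0, 69.6, 400.0, 122.3] 2019 369.91530460624074 93.31748390292223
[310.38709357 206.16797233]
```

View pics/w3.png

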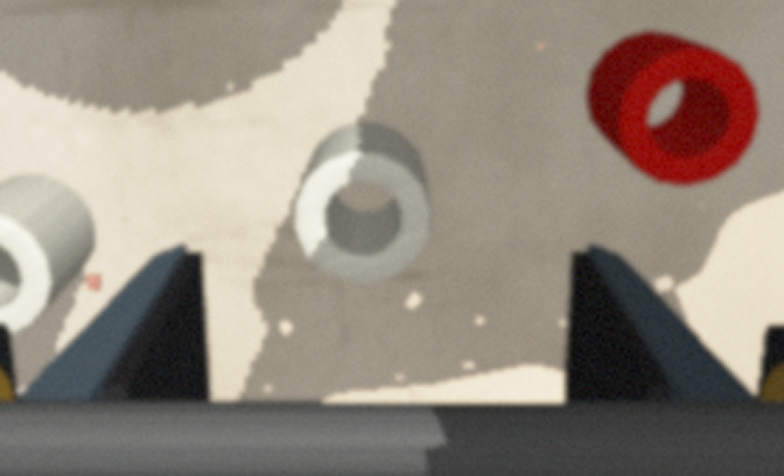

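Call:
arm_command --plan '[-0.002, -0.022, 0.3, 0, 0, 0, 0.2, -0.002, -0.022, 0.46, 0, 0, 0, 0.2, -0.002, -0.022, 0.46, 0, 0, 0, 0.2, -0.002, -0.022, 0.46, 0, 0, 0, 0.2]'

```text
t: 3.4
position: [0.4884, -0.1047, 0.007]
ee_rot: [-0.001, 1.0, 0.0, -0.0]
ft_force: [-0.7, -0.9, -0.1]
gripper_width: 0.0728
```

Call:
arm_command --plan '[0, 0, 0, 0, 0, 0, 0.8, 0, 0, 0, 0, 0, 0, 0.8, 0, 0, 0, 0, 0, 0, 0.8, 0, 0, 0, 0, 0, 0, 0.8]' --grip_force 40

```text
t: 3.8
position: [0.4892, -0.1055, 0.0082]
ee_rot: [-0.001, 1.0, -0.0, 0.001]
ft_force: [-0.1, 0.1, -0.2]
gripper_width: 0.0436
```

Call:
arm_command --plan '[0, 0, 0, 0, 0, 0, 0.8, 0, 0, 0, 0, 0, 0, 0.8, 0, 0, -0.1, 0, 0, 0, 0.8, 0, 0, -0.4, 0, 0, 0, 0.8, 0, 0, -0.76, 0, 0, 0, 0.8]'

```text
t: 4.3
position: [0.4872, -0.1052, 0.133]
ee_rot: [-0.001, 1.0, 0.0, -0.001]
ft_force: [1.5, -0.3, -4.1]
gripper_width: 0.0401
```

Call:
arm_command --plan '[0, 0, -0.3, 0, 0, 0, 0.8, 0, 0, -0.3, 0, 0, 0, 0.8, 0, 0, -0.3, 0, 0, 0, 0.8]'

```text
t: 4.6
position: [0.4901, -0.1059, 0.2107]
ee_rot: [-0.001, 1.0, -0.001, 0.003]
ft_force: [-0.4, -0.2, -4.6]
gripper_width: 0.0398
```

```bash
python3 - <<'E'
from h import *
F=[]
for i in range(3):
    im=manip.snapshot('wrist'); s=manip.state(); F.append(s['ft_force']); 
print(s['t'],s['position'],s['ee_rot'],s['gripper_width'],np.round(F,2))
cv2.imwrite('pics/w4.png',im)
E
```

```text
4.75 [ 0.48738836 -0.10517847  0.20557702] [-6.88083105e-04  9.99999193e-01  2.72573387e-04 -1.03275339e-03] 0.039907552380569034 [[-0.09  0.02 -5.03]
 [ 0.63  0.07 -4.71]
 [-0.28 -0.71 -5.23]]
```

View pics/w4.png

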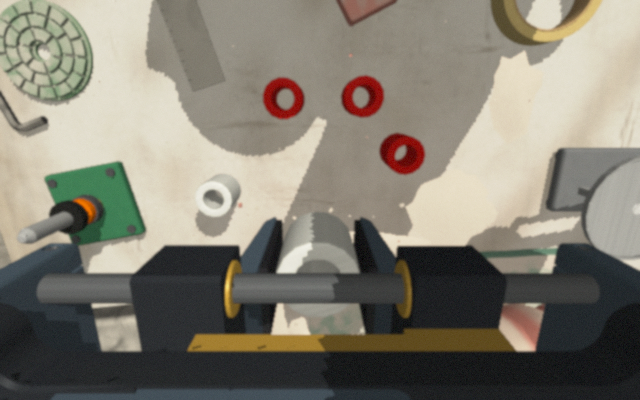

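Call:
arm_command --plan '[0, 0, 0.78, 0, 0, 0, 0.8, 0, 0, 0.78, 0, 0, 0, 0.8, 0, 0, 0.78, 0, 0, 0, 0.8, 0, 0, 0.78, 0, 0, 0, 0.8, 0, 0, 0.78, 0, 0, 0, 0.8]'

```text
t: 5.25
position: [0.4844, -0.1045, 0.0057]
ee_rot: [-0.001, 1.0, 0.001, -0.005]
ft_force: [0.1, -0.3, -4.5]
gripper_width: 0.0399
```

```bash
python3 - <<'E'
from h import *
F=[];P=[]
for i in range(2):
    im=manip.snapshot('wrist'); s=manip.state(); F.append(s['ft_force'][2]);P.append(s['position'])
print(s['t'],np.round(P,4),np.round(F,2))
E
```

```text
5.35 [[ 0.4853 -0.1047  0.0082]
 [ 0.4866 -0.105   0.0102]] [-3.82 -4.08]
```

Call:
arm_command --plan '[0, 0, 0.008, 0, 0, 0, 0.8, 0, 0, 0.01, 0, 0, 0, 0.8, 0, 0, 0.01, 0, 0, 0, 0.8]'

```text
t: 5.65
position: [0.4889, -0.1055, 0.0106]
ee_rot: [-0.001, 1.0, -0.0, 0.001]
ft_force: [-0.1, -1.1, -4.4]
gripper_width: 0.0397
```

Call:
arm_command --plan '[0, 0, 0.01, 0, 0, 0, 0.8, 0, 0, 0.01, 0, 0, 0, 0.8, 0, 0, 0.01, 0, 0, 0, 0.8]'

```text
t: 5.95
position: [0.4885, -0.1054, 0.0073]
ee_rot: [-0.001, 1.0, -0.0, 0.0]
ft_force: [-0.8, 0.2, -4.1]
gripper_width: 0.0397
```

Call:
arm_command --plan '[0, 0, 0.005, 0, 0, 0, 0.8, 0, 0, 0.005, 0, 0, 0, 0.8]'

```text
t: 6.15
position: [0.4884, -0.1054, 0.0058]
ee_rot: [-0.001, 1.0, 0.0, -0.0]
ft_force: [-0.3, -0.0, -4.9]
gripper_width: 0.0399
```

Call:
arm_command --plan '[0, 0, 0.006, 0, 0, 0, 0.8, 0, 0, 0.006, 0, 0, 0, 0.8]'

```text
t: 6.35
position: [0.4883, -0.1054, 0.0042]
ee_rot: [-0.001, 1.0, 0.0, -0.0]
ft_force: [-1.1, -0.3, -4.6]
gripper_width: 0.0398
```

```bash
python3 - <<'E'
from h import *
im=manip.snapshot('wrist'); s=manip.state()
print(s['t'],s['position'],s['ft_force'])
cv2.imwrite('pics/w5.png',im[130:400])
im=manip.snapshot('side'); 
cv2.imwrite('pics/s5.png',cv2.resize(im[150:300,230:430],None,fx=4,fy=4,interpolation=cv2.INTER_CUBIC))
E
```

```text
6.4 [ 0.48838973 -0.10544072  0.00429244] [-0.44990834  0.48656503 -3.25892053]
```

View pics/s5.png

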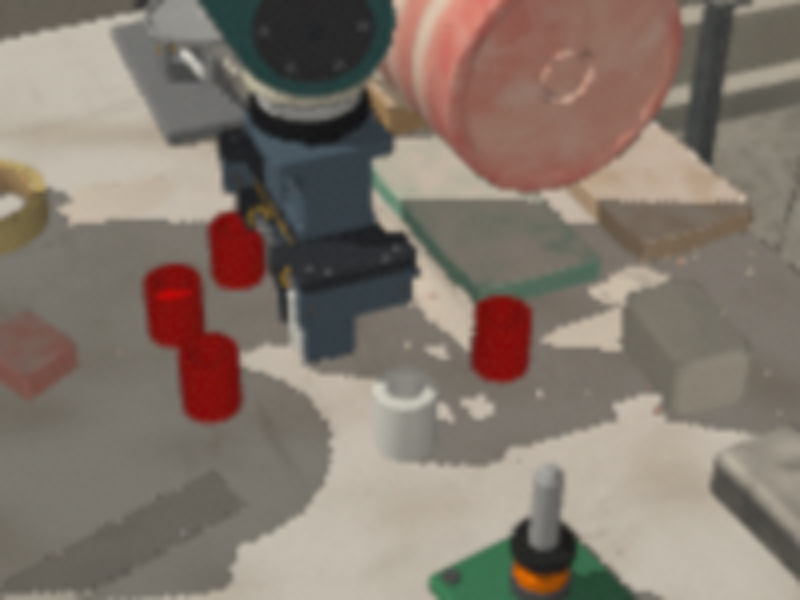

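View pics/w5.png

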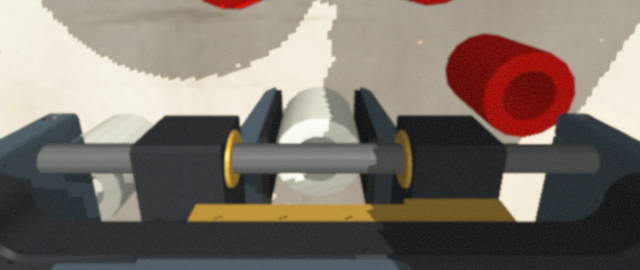

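Call:
arm_command --plan '[0, 0, 0.005, 0, 0, 0, 0.8, 0, 0, 0.005, 0, 0, 0, 0.8]'

```text
t: 6.65
position: [0.4884, -0.1054, 0.003]
ee_rot: [-0.001, 1.0, 0.0, -0.0]
ft_force: [-0.3, 0.4, -5.0]
gripper_width: 0.0398
```

Call:
arm_command --plan '[0, 0, 0.004, 0, 0, 0, 0.8, 0, 0, 0.004, 0, 0, 0, 0.8]'

```text
t: 6.85
position: [0.4886, -0.1054, 0.0024]
ee_rot: [-0.001, 1.0, 0.0, -0.0]
ft_force: [-2.5, 0.4, 4.9]
gripper_width: 0.0398
```

Call:
arm_command --plan '[0, 0, 0, 0, 0, 0, 0.2, 0, 0, 0, 0, 0, 0, 0.2, 0, 0, 0, 0, 0, 0, 0.2, 0, 0, -0.1, 0, 0, 0, 0.2, 0, 0, -0.3, 0, 0, 0, 0.2]'

```text
t: 7.35
position: [0.4863, -0.1049, 0.0755]
ee_rot: [-0.001, 1.0, 0.001, -0.003]
ft_force: [1.0, -0.4, 0.8]
gripper_width: 0.0726
```

Call:
arm_command --plan '[-0.03, -0.1, -0.2, 0, 0, 0, 0.2, -0.07, -0.3, -0.2, 0, 0, 0, 0.2, -0.07, -0.436, -0.2, 0, 0, 0, 0.2, -0.07, -0.436, -0.2, 0, 0, 0, 0.2, -0.07, -0.436, -0.2, 0, 0, 0, 0.2]'

```text
t: 7.85
position: [0.5058, -0.2148, 0.127]
ee_rot: [0.0, 1.0, 0.0, -0.0]
ft_force: [-0.4, 0.7, -0.2]
gripper_width: 0.0729
```

```bash
cat > look.py <<'E'
from h import *
import sys
W=manip.calibration('wrist');im=manip.snapshot('wrist')
np.save('W.npy',W,allow_pickle=True)
n=sys.argv[1]; x0,y0,x1,y1=map(int,sys.argv[2:6]); f=float(sys.argv[6])
cv2.imwrite(f'pics/{n}.png',cv2.resize(im[y0:y1,x0:x1],None,fx=f,fy=f,interpolation=cv2.INTER_CUBIC))
s=manip.state();print(round(s['t'],2),s['position'].round(4),s['ee_rot'].round(4),s['ft_force'].round(1),s['gripper_width'].round(4))
E
python3 look.py w6 100 100 460 300 2.2
python3 -c "
from h import *
W=np.load('W.npy',allow_pickle=True).item()
print(proj(W,(.505,-.2145,.045)),proj(W,(.4885,-.1054,.045)))"
```

```text
[316.83310192 203.44943365] [453.05595735 183.76832872]Traceback (most recent call last):
  File "look.py", line 7, in <module>
    s=manip.state();print(round(s['t'],2),s['position'].round(4),s['ee_rot'].round(4),s['ft_force'].round(1),s['gripper_width'].round(4))
                                                                                                             ^^^^^^^^^^^^^^^^^^^^^^^^
AttributeError: 'float' object has no attribute 'round'
```

View pics/w6.png

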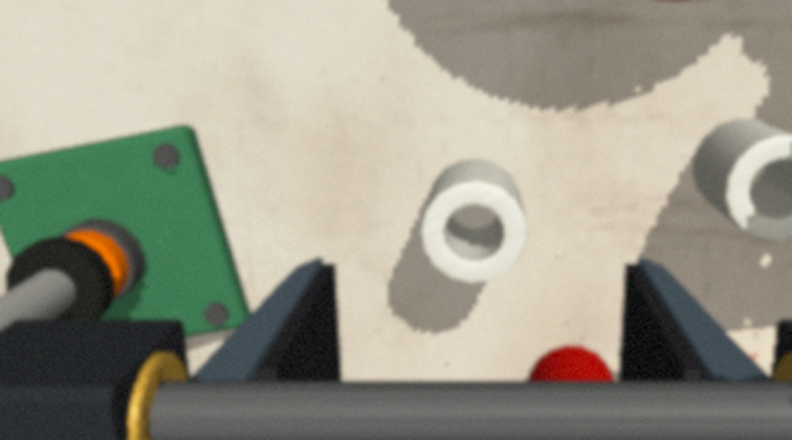

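Call:
arm_command --plan '[0, -0.003, 0.18, 0, 0, 0, 0.2, 0, -0.003, 0.34, 0, 0, 0, 0.2, 0, -0.003, 0.43, 0, 0, 0, 0.2, 0, -0.003, 0.475, 0, 0, 0, 0.2, 0, -0.003, 0.475, 0, 0, 0, 0.2]'

```text
t: 8.4
position: [0.5053, -0.214, 0.0073]
ee_rot: [-0.001, 1.0, 0.001, -0.001]
ft_force: [0.3, -0.2, 0.5]
gripper_width: 0.0729
```

Call:
arm_command --plan '[0, 0, 0, 0, 0, 0, 0.8, 0, 0, 0, 0, 0, 0, 0.8, 0, 0, 0, 0, 0, 0, 0.8, 0, 0, 0, 0, 0, 0, 0.8, 0, 0, 0, 0, 0, 0, 0.8]' --grip_force 40

```text
t: 8.9
position: [0.5066, -0.2154, 0.0091]
ee_rot: [-0.001, 1.0, -0.0, 0.001]
ft_force: [-1.3, -0.2, 8.4]
gripper_width: 0.0398
```

Call:
arm_command --plan '[0, 0, 0, 0, 0, 0, 0.8, 0, 0, -0.1, 0, 0, 0, 0.8, 0, 0, -0.3, 0, 0, 0, 0.8, 0, 0, -0.5, 0, 0, 0, 0.8, 0, 0, -0.6, 0, 0, 0, 0.8]'

```text
t: 9.4
position: [0.5072, -0.2157, 0.1624]
ee_rot: [-0.001, 1.0, -0.001, 0.002]
ft_force: [0.2, -0.1, -2.8]
gripper_width: 0.0396
```

```bash
sed -i "s/s\['gripper_width'\].round(4)/round(s['gripper_width'],4)/" look.py; python3 look.py w7 100 100 560 300 1.7;  python3 look.py w7 0 50 640 320 1.2
```

```text
9.45 [ 0.5084 -0.2162  0.1649] [-7.0e-04  1.0e+00 -1.5e-03  3.2e-03] [ 4.4 -2.1  2.3] 0.0395
9.5 [ 0.5079 -0.216   0.1622] [-7.0e-04  1.0e+00 -1.3e-03  2.8e-03] [-0.6 -0.3 -2. ] 0.0393
```

View pics/w7.png

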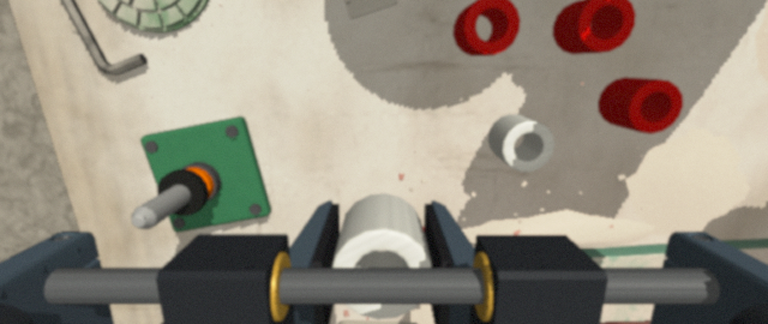

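Call:
arm_command --plan '[0.02, 0.1, -0.16, 0, 0, 0, 0.8, 0.02, 0.3, -0.16, 0, 0, 0, 0.8, 0.03, 0.5, -0.16, 0, 0, 0, 0.8, 0.03, 0.7, -0.16, 0, 0, 0, 0.8, 0.03, 0.88, -0.16, 0, 0, 0, 0.8]'

```text
t: 10.0
position: [0.497, 0.0068, 0.197]
ee_rot: [-0.001, 1.0, 0.0, -0.001]
ft_force: [0.8, 0.5, -3.0]
gripper_width: 0.0396
```

Call:
arm_command --plan '[0.01, 0.2, 0, 0, 0, 0, 0.8, 0.02, 0.4, 0, 0, 0, 0, 0.8, 0.02, 0.55, 0, 0, 0, 0, 0.8, 0.02, 0.64, 0, 0, 0, 0, 0.8, 0.02, 0.65, 0, 0, 0, 0, 0.8]'

```text
t: 10.5
position: [0.4921, 0.1693, 0.1968]
ee_rot: [-0.002, 1.0, -0.0, -0.001]
ft_force: [0.1, -0.6, -2.8]
gripper_width: 0.0391
```

```bash
python3 look.py w8 100 100 560 300 1.7;  python3 look.py w8 0 50 640 320 1.2
```

```text
10.55 [0.4922 0.1684 0.1969] [-1.8e-03  1.0e+00 -2.0e-04 -1.0e-03] [-0.4 -0.1 -1.9] 0.0391
10.6 [0.4923 0.1674 0.1971] [-1.3e-03  1.0e+00 -3.0e-04 -1.0e-03] [ 0.8 -0.1 -2.5] 0.039
```

View pics/w8.png

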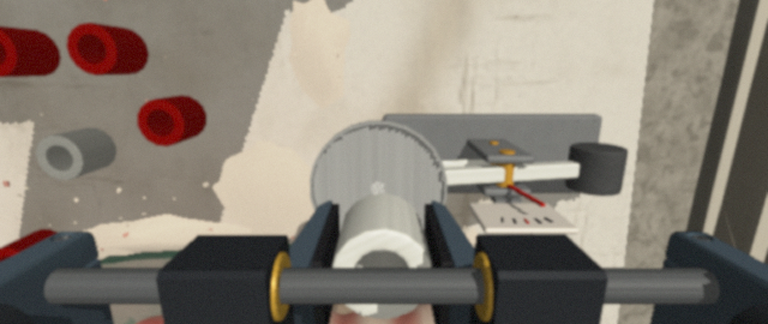

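```bash
python3 -c "
from h import *
W=np.load('W.npy',allow_pickle=True).item()
print(onz(W,313.3,205.8,.115), onz(W,378.5/1.2,185/1.2+50,.115))
s=manip.state();print(s['position'],s['gripper_width'],s['ft_force'])"
```

```text
[0.49325425 0.16569773 0.115     ] [0.49185395 0.16742148 0.115     ]
[0.49227519 0.16744904 0.19705661] 0.03902098871991682 [ 0.8088801  -0.05326511 -2.51428608]
```

Call:
arm_command --plan '[-0.003, -0.005, 0.1, 0, 0, 0, 0.8, -0.003, -0.005, 0.18, 0, 0, 0, 0.8, -0.003, -0.005, 0.23, 0, 0, 0, 0.8, -0.003, -0.005, 0.26, 0, 0, 0, 0.8, -0.003, -0.005, 0.26, 0, 0, 0, 0.8]'

```text
t: 11.1
position: [0.4934, 0.1655, 0.1326]
ee_rot: [-0.0, 1.0, -0.0, -0.001]
ft_force: [-0.8, 0.5, -2.7]
gripper_width: 0.0392
```

```bash
python3 look.py w9 0 50 640 320 1.2; python3 - <<'E'
from h import *
im=manip.snapshot('side'); 
cv2.imwrite('pics/s9.png',cv2.resize(im[90:210,210:370],None,fx=5,fy=5,interpolation=cv2.INTER_CUBIC))
s=manip.state();print(s['position'],s['ft_force'])
E
```

```text
11.15 [0.4939 0.1657 0.1334] [-5.e-04  1.e+00 -1.e-04 -2.e-04] [ 0.2  0.4 -2.7] 0.0395
[0.49418761 0.16592782 0.13385636] [-0.02638343 -0.67387627 -2.0647206 ]
```

View pics/s9.png

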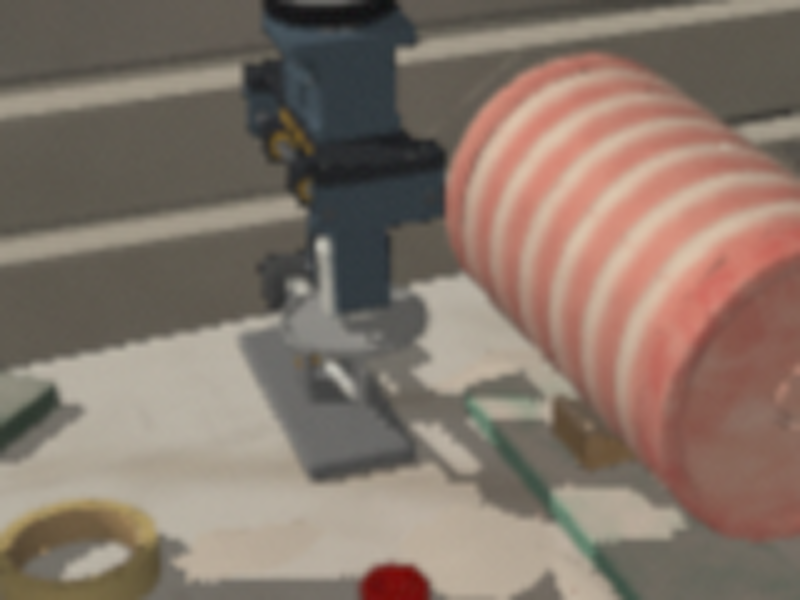

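Call:
arm_command --plan '[0, 0, 0.015, 0, 0, 0, 0.8, 0, 0, 0.025, 0, 0, 0, 0.8, 0, 0, 0.034, 0, 0, 0, 0.8, 0, 0, 0.04, 0, 0, 0, 0.8]'

```text
t: 11.6
position: [0.4938, 0.1661, 0.1233]
ee_rot: [-0.001, 1.0, -0.0, 0.0]
ft_force: [-0.7, -1.1, 0.6]
gripper_width: 0.0393
```

Call:
arm_command --plan '[0, 0, 0.006, 0, 0, 0, 0.8, 0, 0, 0.006, 0, 0, 0, 0.8]'

```text
t: 11.8
position: [0.4939, 0.1661, 0.1219]
ee_rot: [-0.001, 1.0, -0.0, 0.0]
ft_force: [-0.2, 0.5, -1.1]
gripper_width: 0.0393
```

Call:
arm_command --plan '[0, 0, 0.008, 0, 0, 0, 0.8, 0, 0, 0.016, 0, 0, 0, 0.8, 0, 0, 0.016, 0, 0, 0, 0.8]'

```text
t: 12.1
position: [0.4939, 0.1661, 0.1177]
ee_rot: [-0.001, 1.0, 0.0, 0.0]
ft_force: [-0.1, -1.0, 0.2]
gripper_width: 0.0396
```

Call:
arm_command --plan '[0, 0, 0, 0, 0, 0, 0.5, 0, 0, 0, 0, 0, 0, 0.45, 0, 0, 0, 0, 0, 0, 0.4, 0, 0, 0, 0, 0, 0, 0.35]'

```text
t: 12.5
position: [0.4938, 0.1661, 0.1179]
ee_rot: [-0.001, 1.0, 0.0, 0.0]
ft_force: [-0.1, 0.3, 0.9]
gripper_width: 0.0585
```

Call:
arm_command --plan '[0, 0, -0.02, 0, 0, 0, 0.3, 0, 0, -0.06, 0, 0, 0, 0.3, 0, 0, -0.15, 0, 0, 0, 0.3, 0, 0, -0.3, 0, 0, 0, 0.3, 0, 0, -0.4, 0, 0, 0, 0.3]'

```text
t: 13.0
position: [0.4943, 0.1662, 0.2208]
ee_rot: [-0.001, 1.0, 0.0, 0.001]
ft_force: [-0.1, 0.5, -0.2]
gripper_width: 0.0641
```

```bash
python3 look.py w10 0 50 640 320 1.2; python3 - <<'E'
from h import *
im=manip.snapshot('side'); 
cv2.imwrite('pics/s10.png',cv2.resize(im[110:210,230:350],None,fx=6,fy=6,interpolation=cv2.INTER_CUBIC))
E
```

```text
13.05 [0.496  0.1667 0.2243] [-8.e-04  1.e+00  9.e-04  3.e-03] [3.8 1.3 5.3] 0.0639
```

View pics/s10.png

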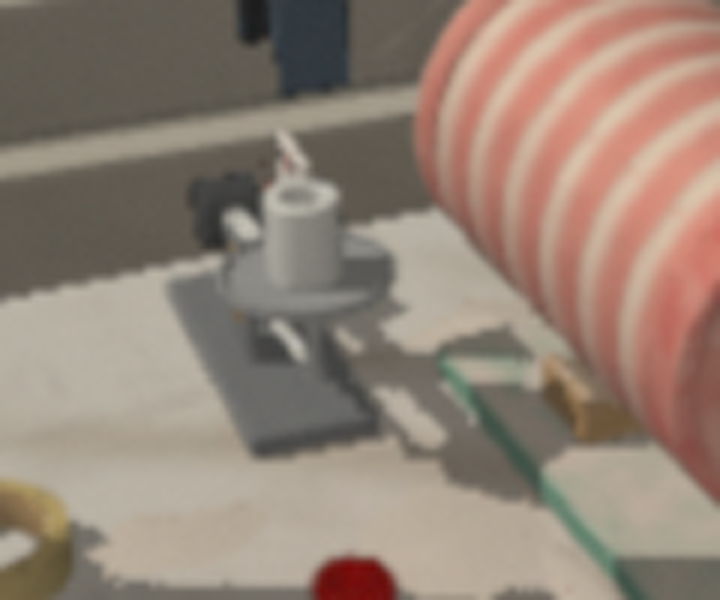

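View pics/w10.png

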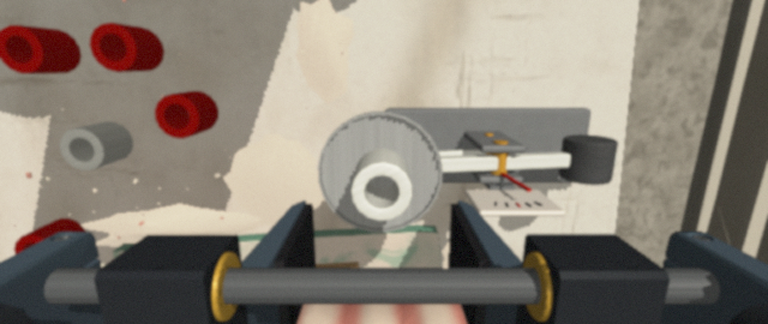

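Call:
arm_command --plan '[0, -0.2, 0, 0, 0, 0, 0.2, 0.01, -0.4, 0, 0, 0, 0, 0.2, 0.02, -0.6, 0, 0, 0, 0, 0.2, 0.02, -0.8, 0.1, 0, 0, 0, 0.2, 0.02, -0.97, 0.2, 0, 0, 0, 0.2]'

```text
t: 13.6
position: [0.4892, -0.0738, 0.1708]
ee_rot: [-0.001, 1.0, -0.0, 0.001]
ft_force: [1.0, -0.1, -0.1]
gripper_width: 0.0732
```

Call:
arm_command --plan '[0, -0.09, 0.14, 0, 0, 0, 0.2, 0, -0.11, 0.16, 0, 0, 0, 0.2, 0, -0.11, 0.16, 0, 0, 0, 0.2]'

```text
t: 13.9
position: [0.4885, -0.0995, 0.1299]
ee_rot: [-0.0, 1.0, 0.0, -0.001]
ft_force: [0.1, 0.1, 0.5]
gripper_width: 0.0732
```

```bash
python3 look.py w11 100 100 460 300 2.2; python3 - <<'E'
from h import *
W=np.load('W.npy',allow_pickle=True).item(); print(proj(W,(.4885,-.1054,.045)))
im=manip.snapshot('side'); cv2.imwrite('pics/s11.png',cv2.resize(im[110:190,240:330],None,fx=8,fy=8,interpolation=cv2.INTER_CUBIC))
im=manip.snapshot('top'); cv2.imwrite('pics/t11.png',cv2.resize(im[190:270,140:260],None,fx=6,fy=6,interpolation=cv2.INTER_CUBIC))
E
```

```text
13.95 [ 0.4892 -0.099   0.1309] [-5.e-04  1.e+00  1.e-04 -3.e-04] [ 0.3  0.5 -0.5] 0.0732
[309.33727662 203.57178911]
```

View pics/w11.png

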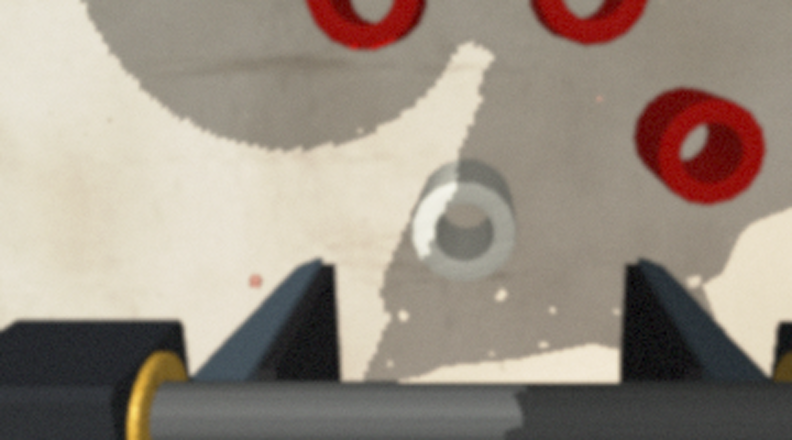

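View pics/s11.png

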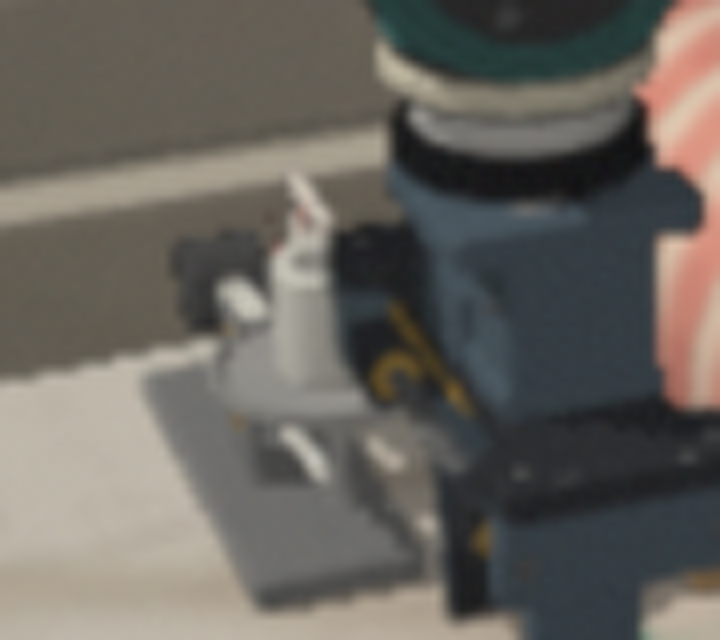

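View pics/t11.png

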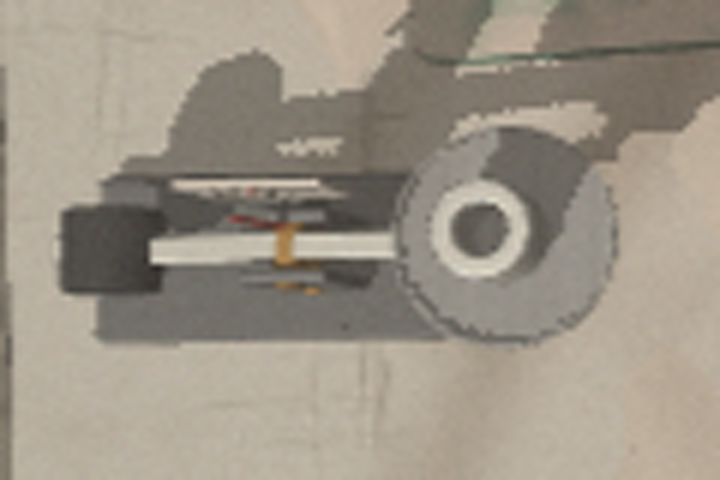

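```bash
python3 - <<'E'
from h import *
T=manip.calibration('top');S=manip.calibration('side')
print(tri(T,(220.2,228.3),S,(280.3,142.3)))
for tilt in (.03,.08,.12,.2,.28,.33,.38):
    z=.115-.1*(np.sin(.2)-np.sin(.2-tilt))
    print(tilt,round(z,4),proj(S,(.494,.166,z+.045)).round(1),proj(S,(.494,.166,z)).round(1),proj(S,(.494,.166-.0,z)).round(1))
W=np.load('W.npy',allow_pickle=True).item(); print(onz(W,310.9,204.5,.045))
s=manip.state();print(s['position'])
E
```

```text
(array([0.49363642, 0.16533493, 0.15309274]), np.float64(0.0037394575561952455))
0.03 0.1121 [279.7 141.1] [280.6 154.2] [280.6 154.2]
0.08 0.1071 [279.8 142.5] [280.7 155.6] [280.7 155.6]
0.12 0.1031 [279.9 143.7] [280.8 156.7] [280.8 156.7]
0.2 0.0951 [280.  146.1] [281. 159.] [281. 159.]
0.28 0.0871 [280.2 148.4] [281.2 161.2] [281.2 161.2]
0.33 0.0822 [280.3 149.9] [281.3 162.6] [281.3 162.6]
0.38 0.0772 [280.4 151.3] [281.4 164. ] [281.4 164. ]
[ 0.48929935 -0.10411681  0.045     ]
[ 0.48998455 -0.09858815  0.13180543]
```

Call:
arm_command --plan '[0.002, -0.02, 0.18, 0, 0, 0, 0.2, 0.002, -0.022, 0.34, 0, 0, 0, 0.2, 0.002, -0.022, 0.44, 0, 0, 0, 0.2, 0.002, -0.022, 0.485, 0, 0, 0, 0.2, 0.002, -0.022, 0.485, 0, 0, 0, 0.2]'

```text
t: 14.55
position: [0.4888, -0.1042, 0.0092]
ee_rot: [-0.001, 1.0, 0.0, -0.0]
ft_force: [-0.3, -0.3, 0.2]
gripper_width: 0.0727
```

Call:
arm_command --plan '[0, 0, 0, 0, 0, 0, 0.8, 0, 0, 0, 0, 0, 0, 0.8, 0, 0, 0, 0, 0, 0, 0.8, 0, 0, 0, 0, 0, 0, 0.8, 0, 0, 0, 0, 0, 0, 0.8]' --grip_force 60

```text
t: 15.05
position: [0.4891, -0.105, 0.0099]
ee_rot: [-0.001, 1.0, -0.0, 0.0]
ft_force: [-2.6, 0.2, 10.7]
gripper_width: 0.0389
```

Call:
arm_command --plan '[0, 0, 0, 0, 0, 0, 0.8, 0, 0, -0.1, 0, 0, 0, 0.8, 0, -0.1, -0.3, 0, 0, 0, 0.8, 0, -0.15, -0.5, 0, 0, 0, 0.8, 0, -0.2, -0.68, 0, 0, 0, 0.8]'

```text
t: 15.55
position: [0.4879, -0.1541, 0.177]
ee_rot: [-0.001, 1.0, 0.0, -0.001]
ft_force: [1.5, -0.9, -4.8]
gripper_width: 0.0392
```

Call:
arm_command --plan '[-0.09, -0.17, -0.05, 0, 0, 0, 0.8, -0.18, -0.34, -0.05, 0, 0, 0, 0.8, -0.27, -0.51, -0.05, 0, 0, 0, 0.8, -0.36, -0.68, -0.05, 0, 0, 0, 0.8, -0.448, -0.848, -0.05, 0, 0, 0, 0.8]'

```text
t: 16.05
position: [0.6012, -0.3672, 0.1874]
ee_rot: [-0.001, 1.0, 0.0, -0.0]
ft_force: [0.9, 0.3, -3.3]
gripper_width: 0.0393
```

Call:
arm_command --plan '[0, 0, 0, 0, 0, 0, 0.8, 0, 0, 0, 0, 0, 0, 0.8, 0, 0, 0, 0, 0, 0, 0.8]'

```text
t: 16.35
position: [0.6003, -0.3647, 0.1873]
ee_rot: [-0.001, 1.0, 0.0, -0.001]
ft_force: [0.3, 0.5, -3.3]
gripper_width: 0.0394
```

```bash
python3 look.py w12 200 80 440 380 2; python3 - <<'E'
from h import *
W=np.load('W.npy',allow_pickle=True).item(); print(proj(W,(.5238,-.3668,.11)),proj(W,(.5238,-.3668,.014)))
E
```

```text
16.4 [ 0.6004 -0.3646  0.1876] [-1.e-03  1.e+00  3.e-04 -5.e-04] [ 0.7  0.5 -3.8] 0.0391
[313.70396873 107.14459486] [314.66017106 106.49034206]
```

View pics/w12.png

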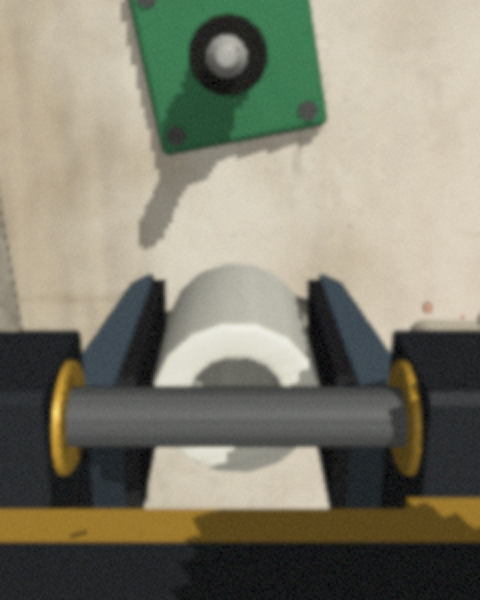

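```bash
python3 - <<'E'
from h import *
W=np.load('W.npy',allow_pickle=True).item(); s=manip.state();p=s['position']
for z in (.030,.035): 
  for dx in (-.02,0,.02): print(z,dx,(proj(W,p+[dx,0,z])-[200,80])*2)
  print((proj(W,p+[0,.02,z])-[200,80])*2,(proj(W,p+[0,-.02,z])-[200,80])*2)
print(onz(W,314.5,107,.11),p)
E
```

```text
0.03 -0.02 [232.58307027 309.28502722]
0.03 0 [232.50009722 386.2880799 ]
0.03 0.02 [232.42268915 458.12656988]
[315.22153862 386.37651236] [149.72606763 386.19959122]
0.035 -0.02 [232.52730202 317.77795064]
0.035 0 [232.44370876 396.90507082]
0.035 0.02 [232.36589275 470.56361015]
[317.77267591 396.99281189] [147.05878471 396.81727221]
[ 0.52369597 -0.36621327  0.11      ] [ 0.60041676 -0.36456508  0.18756776]
```

Call:
arm_command --plan '[0.12, -0.009, 0, 0, 0, 0, 0.8, 0.22, -0.009, 0, 0, 0, 0, 0.8, 0.29, -0.009, 0, 0, 0, 0, 0.8, 0.307, -0.009, 0.06, 0, 0, 0, 0.8, 0.307, -0.009, 0.14, 0, 0, 0, 0.8]'

```text
t: 16.9
position: [0.5245, -0.3681, 0.1532]
ee_rot: [-0.001, 1.0, -0.001, 0.001]
ft_force: [0.6, 0.3, -4.4]
gripper_width: 0.0398
```

Call:
arm_command --plan '[0, 0, 0.05, 0, 0, 0, 0.8, 0, 0, 0.06, 0, 0, 0, 0.8, 0, 0, 0.06, 0, 0, 0, 0.8]'

```text
t: 17.2
position: [0.5245, -0.3677, 0.1374]
ee_rot: [-0.001, 1.0, 0.0, -0.0]
ft_force: [0.1, 0.7, -3.2]
gripper_width: 0.0392
```

```bash
python3 look.py w13 200 150 440 380 2.5; python3 - <<'E'
from h import *
s=manip.state()
im=manip.snapshot('side'); cv2.imwrite('pics/s13.png',cv2.resize(im[200:330,300:440],None,fx=5,fy=5,interpolation=cv2.INTER_CUBIC))
s=manip.state();print(s['position'],s['ft_force'])
E
```

```text
17.25 [ 0.5248 -0.368   0.1381] [-9.e-04  1.e+00 -0.e+00  1.e-04] [ 0.4  0.2 -2.9] 0.0394
[ 0.5248854  -0.36813754  0.1384    ] [-0.42208394  0.01269346 -3.78362593]
```

View pics/w13.png

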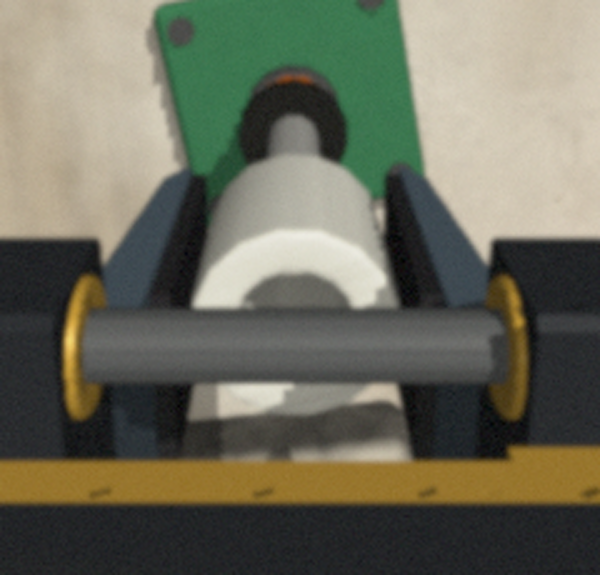

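View pics/s13.png

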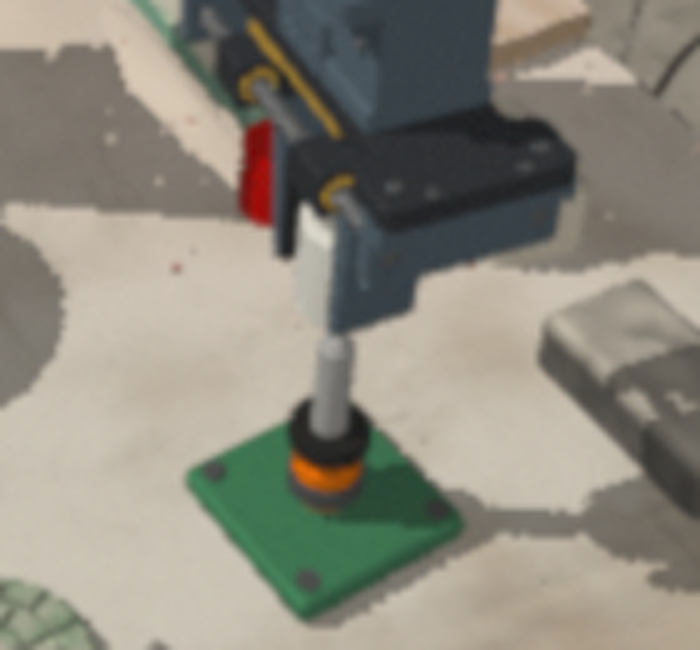

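Call:
arm_command --plan '[0.004, 0.003, 0.03, 0, 0, 0, 0.8, 0.004, 0.003, 0.06, 0, 0, 0, 0.8, 0.004, 0.003, 0.09, 0, 0, 0, 0.8, 0.004, 0.003, 0.12, 0, 0, 0, 0.8]'

```text
t: 17.7
position: [0.5232, -0.3671, 0.1071]
ee_rot: [-0.001, 1.0, 0.0, -0.0]
ft_force: [0.5, 0.0, -4.8]
gripper_width: 0.0396
```

```bash
python3 - <<'E'
from h import *
S=manip.calibration('side')
for z in (.05,.06,.07,.08,.09): print(z,proj(S,(.5235,-.367,z)).round(1))
s=manip.state();print(s['t'],s['position'],s['ft_force'])
E
```

```text
0.05 [364.7 286. ]
0.06 [365.  282.8]
0.07 [365.3 279.5]
0.08 [365.6 276.1]
0.09 [365.9 272.8]
17.7 [ 0.52321519 -0.36711143  0.10711894] [ 0.46811871  0.01607077 -4.80352348]
```

Call:
arm_command --plan '[0, 0, 0.02, 0, 0, 0, 0.8, 0, 0, 0.04, 0, 0, 0, 0.8, 0, 0, 0.06, 0, 0, 0, 0.8, 0, 0, 0.08, 0, 0, 0, 0.8, 0, 0, 0.09, 0, 0, 0, 0.8]'

```text
t: 18.2
position: [0.5232, -0.3671, 0.0849]
ee_rot: [-0.001, 1.0, 0.0, -0.0]
ft_force: [-1.1, 0.6, -3.7]
gripper_width: 0.0395
```

Call:
arm_command --plan '[0, 0, 0.01, 0, 0, 0, 0.8, 0, 0, 0.02, 0, 0, 0, 0.8, 0, 0, 0.03, 0, 0, 0, 0.8]'

```text
t: 18.5
position: [0.5234, -0.3673, 0.0779]
ee_rot: [-0.001, 1.0, -0.0, 0.0]
ft_force: [0.2, -0.4, -4.2]
gripper_width: 0.0393
```

Call:
arm_command --plan '[0, 0, 0.012, 0, 0, 0, 0.8, 0, 0, 0.024, 0, 0, 0, 0.8, 0, 0, 0.024, 0, 0, 0, 0.8]'

```text
t: 18.8
position: [0.5231, -0.367, 0.0714]
ee_rot: [-0.001, 1.0, 0.0, -0.0]
ft_force: [-1.0, 0.1, -5.0]
gripper_width: 0.0394
```

Call:
arm_command --plan '[0, 0, 0.012, 0, 0, 0, 0.8, 0, 0, 0.024, 0, 0, 0, 0.8, 0, 0, 0.024, 0, 0, 0, 0.8]'

```text
t: 19.1
position: [0.5235, -0.3673, 0.0658]
ee_rot: [-0.001, 1.0, -0.0, 0.0]
ft_force: [0.4, 0.6, -1.4]
gripper_width: 0.0395
```

Call:
arm_command --plan '[0, 0, 0.008, 0, 0, 0, 0.8, 0, 0, 0.016, 0, 0, 0, 0.8, 0, 0, 0.016, 0, 0, 0, 0.8]'

```text
t: 19.4
position: [0.5235, -0.3673, 0.0619]
ee_rot: [-0.001, 1.0, -0.0, 0.0]
ft_force: [-0.1, -0.0, -1.0]
gripper_width: 0.0395
```

Call:
arm_command --plan '[0, 0, 0.006, 0, 0, 0, 0.8, 0, 0, 0.012, 0, 0, 0, 0.8, 0, 0, 0.012, 0, 0, 0, 0.8]'

```text
t: 19.7
position: [0.5234, -0.3673, 0.0588]
ee_rot: [-0.001, 1.0, -0.0, 0.0]
ft_force: [0.8, -0.5, -1.0]
gripper_width: 0.039
```

Call:
arm_command --plan '[0, 0, 0.006, 0, 0, 0, 0.8, 0, 0, 0.008, 0, 0, 0, 0.8, 0, 0, 0.008, 0, 0, 0, 0.8]'

```text
t: 20.0
position: [0.5235, -0.3673, 0.0572]
ee_rot: [-0.001, 1.0, -0.0, 0.0]
ft_force: [-0.7, -0.0, 6.7]
gripper_width: 0.0391
```

Call:
arm_command --plan '[0, 0, 0.002, 0, 0, 0, 0.8, 0, 0, 0.002, 0, 0, 0, 0.8]'

```text
t: 20.2
position: [0.5235, -0.3674, 0.0569]
ee_rot: [-0.001, 1.0, -0.0, 0.0]
ft_force: [-1.8, 1.4, 8.9]
gripper_width: 0.0395
```

```bash
python3 look.py w14 200 150 440 380 2.5; python3 - <<'E'
from h import *
im=manip.snapshot('side'); cv2.imwrite('pics/s14.png',cv2.resize(im[200:330,300:440],None,fx=5,fy=5,interpolation=cv2.INTER_CUBIC))
s=manip.state();print(s['position'],s['ft_force'])
E
```

```text
20.25 [ 0.5235 -0.3673  0.057 ] [-7.e-04  1.e+00 -1.e-04  1.e-04] [-1.3  1.8 10. ] 0.0393
[ 0.52355808 -0.36735474  0.05697769] [-2.41221816  1.54909515  8.35256649]
```

View pics/s14.png

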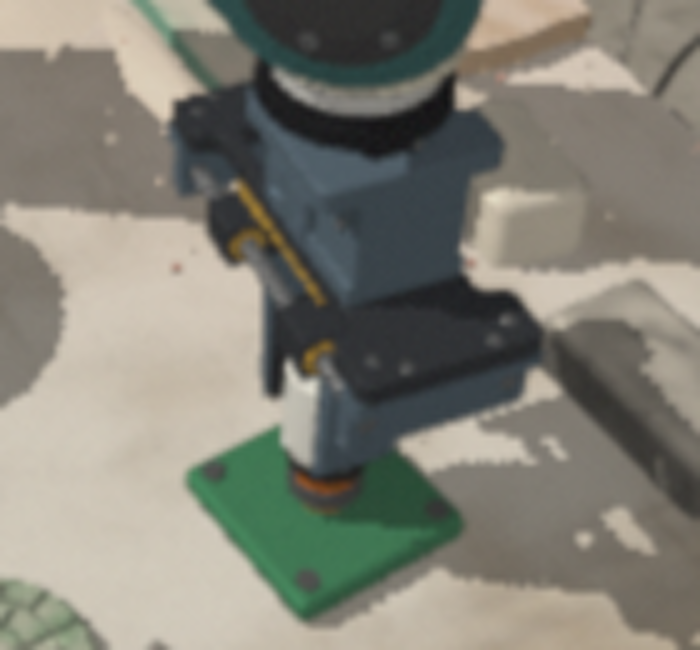

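Call:
arm_command --plan '[0, 0, 0.002, 0, 0, 0, 0.8, 0, 0, 0.002, 0, 0, 0, 0.8]'

```text
t: 20.5
position: [0.5236, -0.3674, 0.0566]
ee_rot: [-0.001, 1.0, -0.0, 0.0]
ft_force: [-4.2, 2.0, 11.4]
gripper_width: 0.0393
```

Call:
arm_command --plan '[0.002, 0.001, 0.002, 0, 0, 0, 0.8, 0.002, 0.001, 0.002, 0, 0, 0, 0.8]'

```text
t: 20.7
position: [0.5235, -0.3673, 0.0564]
ee_rot: [-0.001, 1.0, -0.0, 0.001]
ft_force: [-0.4, 2.5, 12.0]
gripper_width: 0.0393
```

Call:
arm_command --plan '[0, 0.001, 0.003, 0, 0, 0, 0.8, 0, 0.001, 0.003, 0, 0, 0, 0.8, 0, 0.001, 0.003, 0, 0, 0, 0.8]'

```text
t: 21.0
position: [0.5235, -0.3673, 0.056]
ee_rot: [-0.001, 1.0, -0.001, 0.001]
ft_force: [-2.0, 1.3, 15.7]
gripper_width: 0.0394
```

Call:
arm_command --plan '[0.001, 0, 0.0015, 0, 0, 0, 0.8, 0.001, 0, 0.0015, 0, 0, 0, 0.8, 0.001, 0, 0.0015, 0, 0, 0, 0.8]'

```text
t: 21.3
position: [0.5236, -0.3674, 0.0558]
ee_rot: [-0.001, 1.0, -0.001, 0.001]
ft_force: [-2.3, 2.4, 17.8]
gripper_width: 0.0391
```

```bash
python3 - <<'E'
from h import *
F=[]
for i in range(4):
    manip.snapshot('wrist');s=manip.state();F.append(s['ft_force'])
print(s['t'],s['position'],np.round(F,1),np.mean(F,0).round(1))
E
```

```text
21.5 [ 0.52351979 -0.36737398  0.05577181] [[-1.8  3.  17.9]
 [-2.5  2.4 17.6]
 [-2.5  2.  17.7]
 [-2.6  2.4 16.7]] [-2.4  2.5 17.5]
```

Call:
arm_command --plan '[0, 0, 0.0008, 0, 0, 0, 0.8, 0, 0, 0.0008, 0, 0, 0, 0.8, 0, 0, 0.0008, 0, 0, 0, 0.8]'

```text
t: 21.8
position: [0.5236, -0.3674, 0.0556]
ee_rot: [-0.001, 1.0, -0.001, 0.001]
ft_force: [-2.5, 2.4, 18.9]
gripper_width: 0.0395
```

Call:
arm_command --plan '[0, 0, -0.005, 0, 0, 0, 0.8, 0, 0, -0.01, 0, 0, 0, 0.8, 0, 0, -0.01, 0, 0, 0, 0.8]'

```text
t: 22.1
position: [0.5234, -0.3673, 0.0574]
ee_rot: [-0.001, 1.0, -0.001, 0.001]
ft_force: [1.7, -1.5, 4.8]
gripper_width: 0.0391
```

Call:
arm_command --plan '[0, 0, 0, 0, 0, 0, 0.5, 0, 0, 0, 0, 0, 0, 0.4, 0, 0, 0, 0, 0, 0, 0.3, 0, 0, 0, 0, 0, 0, 0.2, 0, 0, 0, 0, 0, 0, 0.2]'

```text
t: 22.6
position: [0.5224, -0.3666, 0.0564]
ee_rot: [-0.001, 1.0, 0.0, -0.0]
ft_force: [-0.0, 0.5, 0.3]
gripper_width: 0.0725
```

Call:
arm_command --plan '[0, 0, -0.06, 0, 0, 0, 0.2, 0, 0, -0.16, 0, 0, 0, 0.2, 0, 0, -0.3, 0, 0, 0, 0.2, 0, 0, -0.45, 0, 0, 0, 0.2, 0, 0, -0.6, 0, 0, 0, 0.2]'

```text
t: 23.1
position: [0.5224, -0.3666, 0.2091]
ee_rot: [-0.001, 1.0, -0.0, 0.0]
ft_force: [0.3, -0.6, -0.8]
gripper_width: 0.0733
```

Call:
arm_command --plan '[0.2, 0, 0, 0, 0, 0, 0.2, 0.2, 0, -0.1, 0, 0, 0, 0.2, 0, 0.3, -0.1, 0, 0, 0, 0.2, 0, 0.5, -0.1, 0, 0, 0, 0.2, 0, 0.7, -0.1, 0, 0, 0, 0.2]'

```text
t: 23.6
position: [0.5192, -0.2259, 0.233]
ee_rot: [-0.0, 1.0, -0.0, 0.001]
ft_force: [0.5, 0.5, 0.3]
gripper_width: 0.0728
```

```bash
python3 look.py w15 0 50 640 320 1.2; python3 - <<'E'
from h import *
im=manip.snapshot('side'); cv2.imwrite('pics/s15.png',cv2.resize(im[110:330,240:440],None,fx=2.7,fy=2.7,interpolation=cv2.INTER_CUBIC))
cv2.imwrite('pics/s15z.png',cv2.resize(im[220:330,300:440],None,fx=5,fy=5,interpolation=cv2.INTER_CUBIC))
im=manip.snapshot('top'); cv2.imwrite('pics/t15.png',cv2.resize(im[130:280,140:480],None,fx=2.35,fy=2.35,interpolation=cv2.INTER_CUBIC))
E
```

```text
23.65 [ 0.5187 -0.2202  0.2325] [-1.3e-03  1.0e+00  7.0e-04  1.0e-04] [ 1.5  2.4 -0.9] 0.0729
```

View pics/s15.png

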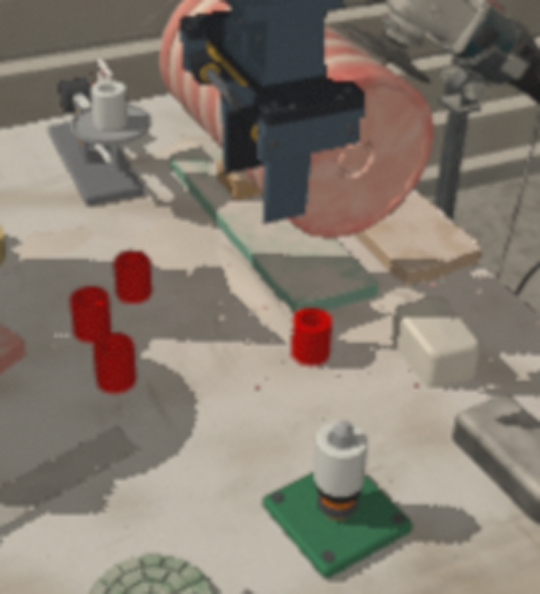

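View pics/s15z.png

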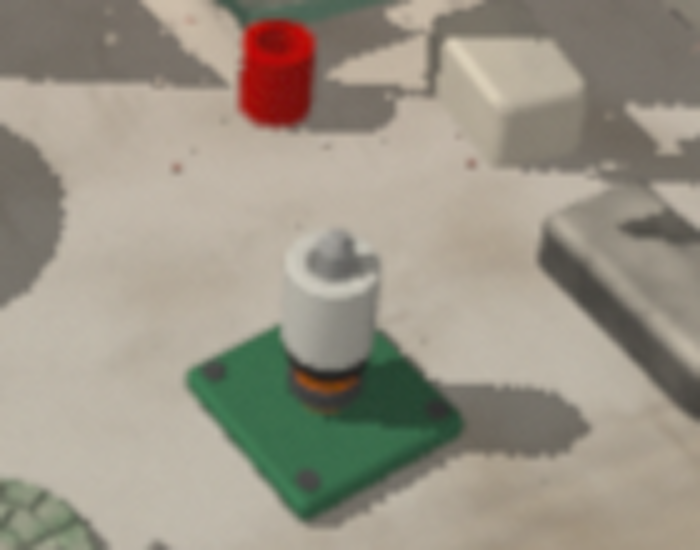

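View pics/t15.png

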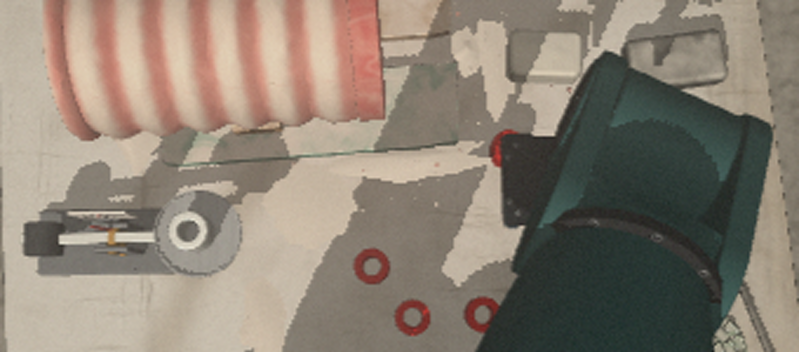

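Call:
arm_command --plan '[0, 0, 0, 0, 0, 0, 0.2, 0, 0, 0, 0, 0, 0, 0.2, 0, 0, 0, 0, 0, 0, 0.2]'

```text
t: 24.05
position: [0.5183, -0.2281, 0.2317]
ee_rot: [-0.0, 1.0, -0.0, 0.0]
ft_force: [0.5, -0.4, 0.0]
gripper_width: 0.0731
```

```bash
python3 - <<'E'
from h import *
print(manip.job_done()); s=manip.state(); print(s['t'],s['position'],s['ft_force'])
E
```

```text
the job is handed in; nothing more can be done
None
the job is handed in; nothing more can be done
```

The job is handed in at about 24 s. The heavy bushing is on the post and pressed down, and the light one stands on the balance pan.

**Weighing:** The first bushing I lifted read about 4.5 N at the wrist, so I set it back and took the other (about 2.7 N) to the pan. About 1.4 s after I let go, the pan's height in the side view gave a tilt of about 0.08–0.09, above level. That makes it the light one, so it stayed there.

**Pressing:** The heavy bushing slid over the post, and the ring moved about 9 mm before force built up at about 8 N/mm, as the buffer should. I held about 17.5–19 N at the wrist for roughly half a second. With the bushing's own weight that is about 22–23 N on the ring, over the 18–20 N asked but under the 25 N limit. The ring sprang back on release.

**Last checks:**
- The pictures show the heavy bushing seated on the ring and the light one upright near the middle of the pan.
- The blocks and red look-alikes stand where they were, though the arm hid part of the top view. The gripper was clear of everything.

**Disagreements:**
- When I set the first bushing back, the arm overshot and the bushing shifted about 5 mm in the grip. It was not damaged or knocked over, and I released it upright and re-gripped it later.
- There was a sideways force of 2–4 N while pressing, which I eased with small shifts.

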